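# Stand the drilled cores in the display rail by length

### The arm

A 6-joint arm with a two-finger parallel gripper is mounted at the origin on a cart in front of the work surface, level with it; the furniture and walls round the work are solid. World frame = base frame: x ahead of the robot, y to its left, z up, the work surface at z = 0. Lengths are in m, angles in rad, forces in N, time in s.
With the tool pointing down it reaches from about 0.35 to 0.85 m from the base axis. Payload 8.1 kg.
Tool frame: the origin (TCP) lies at the centre of the arm's flange, where the gripper is bolted on; the fingertips stand 186 mm ahead of it and the grasp point (between the pads) lies 167 mm ahead of it; z points along the fingers, y is the line along which they close (so a half turn about z gives the same grasp; the last joint's range is limited). The gripper opens to 93 mm and grips with 3 to 60 N. Pads are 15 mm wide; open, the fingers measure 128 mm over their backs; the gripper's body (75 mm by 188 mm) begins 65 mm behind the grasp point.
Start: joints at [1.186, 0.13, 1.488, -0, 1.523, -0.085], TCP at [0.177, 0.573, 0.405] pointing down, gripper open.
Joint ranges: [-2.96, 2.96], [-0.89, 2.26], [0.02, 2.5], [-1.34, 4.48], [0, 2.73], [-2.66, 2.66]. Speed limits (rad/s): [2.39, 2.39, 2.79, 3.14, 3.14, 3.14].

### API

Orientations are given as a rotation vector (axis times angle).
In Python, from plant import read_state, read_camera, camera_params, robot gives the robot as it stands.
- The arm moves only by the tool carry_out, never from a script. Its argument "targets" is a list of rows, each an object of numbers: "hand": the opening in per cent of the stroke, from 0 (shut) to 100 (fully open); "x", "y", "z": the shift along the tool's x, y, z in m; "ax", "ay", "az": the turn, a rotation vector about the tool's x, y, z in rad. In form: [{"hand": .., "x": .., "y": .., "z": .., "ax": .., "ay": .., "az": ..}, ...]. A call has 1 to 8 rows; each row is the pose to reach, as a shift and turn from the pose commanded when the call began, along the tool's axes at that moment; what a row does not reach only later rows make up. A row lasts 1/8 s, in which the tool goes at most 62.5 mm and 10.7 degrees, less where a joint would pass 70% of its speed; a pose out of reach is approached as far as the arm can. A call with a gripper value outside its range is refused whole. The fingers move at their own pace and stop on an object; "newtons" is the grip in N (left out, the last holds). Time passes only in rows, so rows that repeat a pose let the fingers close. It gives the time, the measured TCP pose, the force, the opening and the grip force at its end, in the units of the state.
- read_state(): the state, without advancing time (a new reading comes with each control period).
- read_camera(name): name is "scene" or "side" or "wrist"; returns (picture, depth): 400x640x3 uint8, blue, green, red; 400x640 float32, m along the optical axis (not along the pixel's ray), 0 where there is no reading.
- camera_params(name): a dict with "fx", "fy", "cx", "cy" (pixels), "position" and "rotation" of the camera in the world. Camera axes: x right, y up, looking along -z (the intrinsics and any distortion apply to the point x, -y, -z); pixel columns grow to the right and rows downward; lengths in m; the calibration is good to about 2 mm. The wrist camera is an equidistant fisheye: a pixel r from the principal point sees the ray r / f radians off the axis. A picture is of the moment at which its call begins: read the wrist's pose just before it. camera_params takes no time and is no camera call; for the wrist camera it gives the pose at the moment of the call.
- robot.close_job(): hands the job in; it is judged then, once.
The state is a dict: "t": time; "q": joint angles; "dq": joint speeds; "joint_torque": joint torques, N m; "tool_pos": TCP position; "orientation": TCP orientation; "force": force on the tool from outside, world axes, zero at the start; "wrist_torque": the same for the moment, N m; "opening": finger opening in m; "gripper_force": force on a finger pad.
Only numpy, scipy, OpenCV 4.12 (cv2) and the standard library are available. Lean on these libraries where they do the work, as an engineer would, in place of code of your own. Each camera call takes 0.05 s, during which the arm holds its last target. There are 200 camera calls.

### The job

Set out the drilled concrete cores for the visitors: stand all four upright in the wells of the oak display rail, one to a well and right down on its floor, in order of length. The shortest goes in the end well beside the caption stand, where visitors begin, and the cores get longer towards the other end. Do not let any core topple.

Things in the scene. Friction and masses are not known exactly. Their poses are not given: they have to be found in the camera images.
- core_60_mid (a point): centre (half-way up) of the shortest of four drilled concrete cores: a grey cylinder, 44 mm in diameter, 60 mm long, standing loose and upright on the bench; its z axis runs along the cylinder, up at the start; both ends are flat, so the underside is 30 mm below this point; about 0.21 kg
- core_85_mid (a point): centre (half-way up) of the second shortest of four drilled concrete cores: a grey cylinder, 44 mm in diameter, 85 mm long, standing loose and upright on the bench; its z axis runs along the cylinder, up at the start; both ends are flat, so the underside is 42.5 mm below this point; about 0.30 kg
- core_110_mid (a point): centre (half-way up) of the second longest of four drilled concrete cores: a grey cylinder, 44 mm in diameter, 110 mm long, standing loose and upright on the bench; its z axis runs along the cylinder, up at the start; both ends are flat, so the underside is 55 mm below this point; about 0.39 kg
- core_135_mid (a point): centre (half-way up) of the longest of four drilled concrete cores: a grey cylinder, 44 mm in diameter, 135 mm long, standing loose and upright on the bench; its z axis runs along the cylinder, up at the start; both ends are flat, so the underside is 67.5 mm below this point; about 0.48 kg
- well_1_floor (a point): well 1 of the oak display rail, a wooden bar 350 x 80 x 30 mm fixed on the bench, 350 mm along its own y, with four alike round wells in a row at 85 mm pitch, numbered 1 to 4 along the rail from its +y end. This point is the centre of the flat felted well floor, 14 mm above the bench and 16 mm below the rail's top; the well is 60 mm wide, so a core stands in it with 8 mm to spare all round; z up, y along the rail
- well_2_floor (a point): well 2 of the oak display rail, a wooden bar 350 x 80 x 30 mm fixed on the bench, 350 mm along its own y, with four alike round wells in a row at 85 mm pitch, numbered 1 to 4 along the rail from its +y end. This point is the centre of the flat felted well floor, 14 mm above the bench and 16 mm below the rail's top; the well is 60 mm wide, so a core stands in it with 8 mm to spare all round; z up, y along the rail
- well_3_floor (a point): well 3 of the oak display rail, a wooden bar 350 x 80 x 30 mm fixed on the bench, 350 mm along its own y, with four alike round wells in a row at 85 mm pitch, numbered 1 to 4 along the rail from its +y end. This point is the centre of the flat felted well floor, 14 mm above the bench and 16 mm below the rail's top; the well is 60 mm wide, so a core stands in it with 8 mm to spare all round; z up, y along the rail
- well_4_floor (a point): well 4 of the oak display rail, a wooden bar 350 x 80 x 30 mm fixed on the bench, 350 mm along its own y, with four alike round wells in a row at 85 mm pitch, numbered 1 to 4 along the rail from its +y end. This point is the centre of the flat felted well floor, 14 mm above the bench and 16 mm below the rail's top; the well is 60 mm wide, so a core stands in it with 8 mm to spare all round; z up, y along the rail
- caption_stand_base (a point): underside centre of the caption stand, a small dark metal table stand with a sloping white card (74 mm wide, about 65 mm high), fixed on the bench just beyond one end of the rail, about 90 mm from the centre of the nearest well. It is at either end. At the other end stands a round concrete tealight cup, 57 mm wide and 60 mm high
Mind the look-alikes: they are no part of the job. What is shaped like the part that bears core_60_mid but red is not meant.

How it is judged:
At the end, for the whole second after the job is handed in: Counting from the well beside the caption stand, the wells hold the 60, 85, 110 and 135 mm cores: each centred within 12 mm of its well, on the well floor within 4 mm in height, upright within 0.06 rad, released and at rest (((horizontal distance between caption_stand_base and well_1_floor below 0.17 m and horizontal distance between core_60_mid and well_1_floor below 0.012 m and z of core_60_mid in the frame of well_1_floor between 0.026 and 0.034 m and angle between each of core_60_mid, core_85_mid, core_110_mid, core_135_mid's own z axis and vertical below 0.06 rad and horizontal distance between core_85_mid and well_2_floor below 0.012 m and z of core_85_mid in the frame of well_2_floor between 0.0385 and 0.0465 m and horizontal distance between core_110_mid and well_3_floor below 0.012 m and z of core_110_mid in the frame of well_3_floor between 0.051 and 0.059 m and horizontal distance between core_135_mid and well_4_floor below 0.012 m and z of core_135_mid in the frame of well_4_floor between 0.0635 and 0.0715 m) or (horizontal distance between caption_stand_base and well_4_floor below 0.17 m and horizontal distance between core_60_mid and well_4_floor below 0.012 m and z of core_60_mid in the frame of well_4_floor between 0.026 and 0.034 m and angle between each of core_60_mid, core_85_mid, core_110_mid, core_135_mid's own z axis and vertical below 0.06 rad and horizontal distance between core_85_mid and well_3_floor below 0.012 m and z of core_85_mid in the frame of well_3_floor between 0.0385 and 0.0465 m and horizontal distance between core_110_mid and well_2_floor below 0.012 m and z of core_110_mid in the frame of well_2_floor between 0.051 and 0.059 m and horizontal distance between core_135_mid and well_1_floor below 0.012 m and z of core_135_mid in the frame of well_1_floor between 0.0635 and 0.0715 m)) and linear speed of each of core_60, core_85, core_110, core_135 below 0.02 m/s); the robot touches nothing.
It fails at once if a core topples (leans more than 0.7 rad) (angle between any of core_60_mid, core_85_mid, core_110_mid, core_135_mid's own z axis and vertical above 0.7 rad).
It also fails if it takes over 112 s, if anything falls off the work surface, if the arm or the gripper's body presses on something with over 40 N, if the wrist force passes 120 N, or if a joint passes its speed limit or range.

## Working session

There is one attempt and no reset: what is moved stays moved. The work goes in short steps, Python scripts to look and compute and a tool call to move; the robot and the scene stay as the last step left them, time stands still between calls to the robot, and variables do not carry over. Pictures are saved under pics/ and viewed, at most 14 in all, crops included, and the job is handed in when it is done.

Besides the shell and the picture viewer there is one more tool, called after "Call:" by a JSON object that holds its "name" and its "arguments", one argument or row to a line. carry_out: Moves the arm, as the interface text tells. Its arguments: {"type":"object","properties":{"targets":{"type":"array","items":{"type":"object","properties":{"hand":{"type":"number"},"x":{"type":"number"},"y":{"type":"number"},"z":{"type":"number"},"ax":{"type":"number"},"ay":{"type":"number"},"az":{"type":"number"}}}},"newtons":{"type":"number"}},"required":["targets"]}

```bash
mkdir -p pics; python3 - <<'E'
from plant import *
import cv2,numpy as np
for n in("scene","side"):
    p,d=read_camera(n);cv2.imwrite(f"pics/{n}0.png",p);np.save(f"pics/{n}0.npy",d)
    print(n,camera_params(n))
s=read_state();print(s)
E
```

```text
scene {'fx': 516.4010131005058, 'fy': 516.4010131005058, 'cx': 328.75986568334713, 'cy': 201.79707466319178, 'position': array([-0.16072093, -0.86890775,  1.05999344]), 'rotation': array([ 0.80913253, -0.29563066, -0.61189899])}
side {'fx': 394.8594205033876, 'fy': 394.8594205033876, 'cx': 322.8561628274217, 'cy': 194.84260937298683, 'position': array([ 0.14080926, -0.77646618,  0.50957505]), 'rotation': array([ 1.07409894, -0.25699648, -0.44144338])}
{'t': 0.1, 'q': array([ 1.18559170e+00,  1.31084265e-01,  1.48916704e+00,  3.28129610e-05,
        1.52299165e+00, -8.54104306e-02]), 'dq': array([ 0.00041923, -0.0015789 , -0.0002379 , -0.00179888, -0.00072845,
        0.00019859]), 'joint_torque': array([ 4.88485312e-04, -5.61349511e+01, -4.93089759e+01,  7.70305493e-02,
        2.93435133e-02, -7.23328981e-06]), 'tool_pos': array([0.17709621, 0.57305614, 0.40379474]), 'orientation': array([-4.69094208e-01, -3.10595093e+00,  2.50851931e-03]), 'force': array([-0.18192102, -0.08282239, -0.25691588]), 'wrist_torque': array([-0.04103034,  0.01104737,  0.02774499]), 'gripper_force': 0.0, 'opening': 0.09296602211027999}
```

View pics/scene0.png

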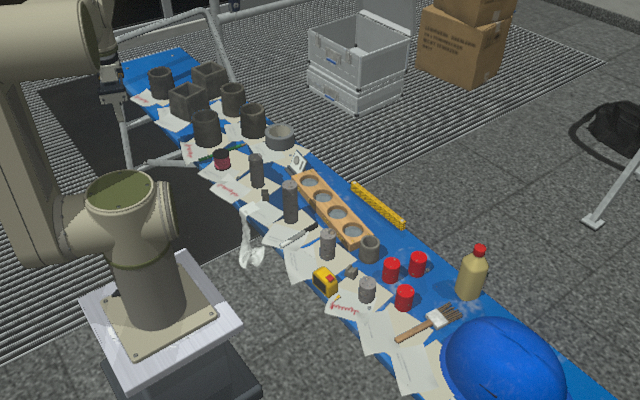

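View pics/side0.png

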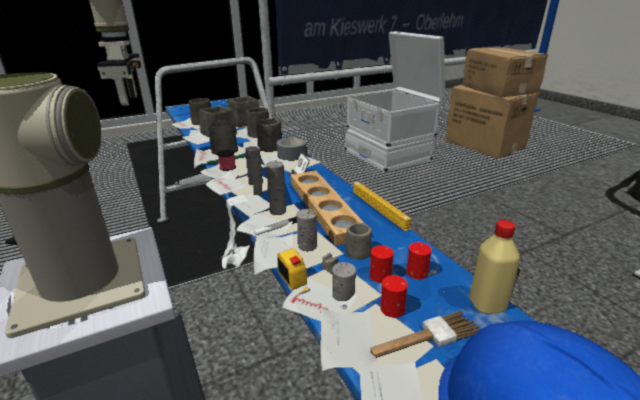

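The scene view shows the rail at about (335,208). The caption stand is at its far (+y) end at (297,160), and the tealight cup is at the near end at (370,248). Grey core candidates are (367,289), (328,243), (290,200) and (257,170). The look-alikes are the red cans (391,270), (417,264) and (404,298), the grey cup (370,248), small rubble at (351,272) and (265,193), and a dark red jar (221,159). Next is one close crop to check.

```bash
cat > h.py <<'E'
import numpy as np,cv2
from scipy.spatial.transform import Rotation as R
from plant import *
def ray(n,u,v,P=None):
    P=P or camera_params(n); d=np.array([(u-P['cx'])/P['fx'],-(v-P['cy'])/P['fy'],-1.]) 
    return np.array(P['position']),R.from_rotvec(P['rotation']).apply(d)
def onplane(n,u,v,z,P=None):
    o,d=ray(n,u,v,P); return o+d*(z-o[2])/d[2]
def cloud(n,dep):
    P=camera_params(n);v,u=np.mgrid[0:400,0:640]
    c=np.stack([(u-P['cx'])/P['fx'],-(v-P['cy'])/P['fy'],-np.ones_like(u,float)],-1)*dep[...,None]
    return c.reshape(-1,3)@R.from_rotvec(P['rotation']).as_matrix().T.reshape(3,3)+P['position']
E
python3 - <<'E'
from h import *
p=cv2.imread("pics/scene0.png");c=cv2.resize(p[130:310,210:440],None,fx=3.3,fy=3.3,interpolation=cv2.INTER_CUBIC);cv2.imwrite("pics/c0.png",c)
d=np.load("pics/scene0.npy");X=cloud("scene",d).reshape(400,640,3)
for nm,(u,v) in dict(a=(367,281),b=(328,231),c=(290,184),d=(256,156),w=(311,183),stand=(297,160),cup=(370,240)).items(): print(nm,X[v,u].round(3))
E
```

```text
a [ 0.442 -0.279  0.059]
b [ 0.454 -0.103  0.088]
c [0.452 0.07  0.137]
d [0.461 0.268 0.113]
w [0.588 0.156 0.017]
stand [0.601 0.251 0.045]
cup [ 0.552 -0.166  0.045]
```

View pics/c0.png

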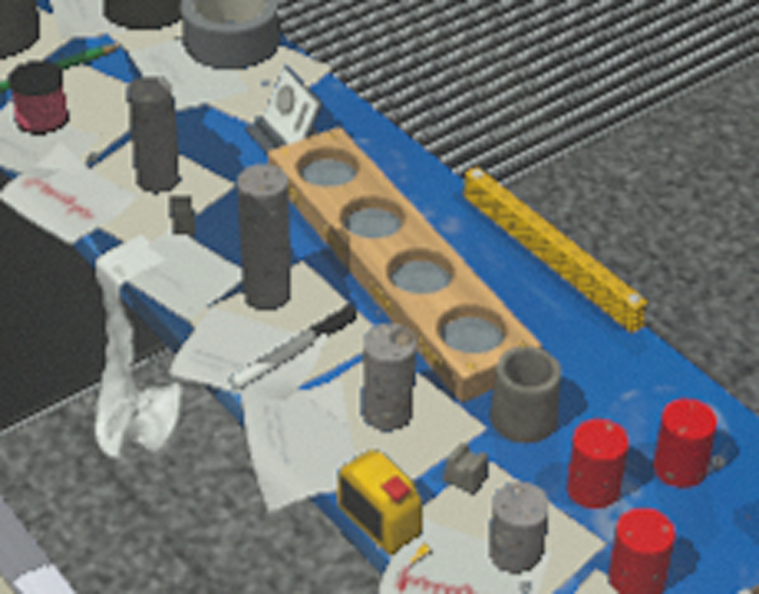

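The crop shows the four grey cores: shortest at crop (518,527), 85 at (388,378), 135 at (265,238), 110 at (154,135). The caption stand is beside the +y end well at (328,167), so well 1 takes the 60. The red cans are excluded.

```bash
python3 - <<'E'
from h import *
for n in("scene","side"):
    d=np.load(f"pics/{n}0.npy");X=cloud(n,d);img=cv2.imread(f"pics/{n}0.png")
    g=dict(c60=(.442,-.279,.060),c85=(.454,-.103,.085),c110=(.461,.268,.110),c135=(.452,.07,.135))
    for k,c in g.items():
        L=c[2];m=(np.hypot(X[:,0]-c[0],X[:,1]-c[1])<.045)&(abs(X[:,2]-L)<.006)
        T=X[m]; (cx,cy),r=cv2.minEnclosingCircle(T[:,:2].astype(np.float32))
        # top rim via full-body: fit circle to side points too
        b=X[(np.hypot(X[:,0]-c[0],X[:,1]-c[1])<.045)&(X[:,2]>.015)&(X[:,2]<L-.008)]
        from scipy.optimize import least_squares
        f=least_squares(lambda p:np.hypot(b[:,0]-p[0],b[:,1]-p[1])-.022,c[:2],loss='soft_l1',f_scale=.002).x
        print(n,k,m.sum(),T.mean(0).round(4),'enc',round(cx,4),round(cy,4),round(r,4),'side',f.round(4),len(b))
    # well floor discs: grey on oak
    hsv=cv2.cvtColor(img,cv2.COLOR_BGR2HSV)
    oak=((hsv[...,0]>8)&(hsv[...,0]<22)&(hsv[...,1]>90)).astype(np.uint8)
    m=oak.reshape(-1)*((X[:,0]>.5)&(X[:,0]<.68)&(X[:,1]>-.2)&(X[:,1]<.25)&(X[:,2]>.024)&(X[:,2]<.036))
    T=X[m>0];print('rail',len(T),cv2.minAreaRect(T[:,:2].astype(np.float32)),T.mean(0))
    f=(X[:,0]>.52)&(X[:,0]<.66)&(X[:,1]>-.15)&(X[:,1]<.22)&(hsv[...,1].reshape(-1)<75)&(abs(X[:,2]-.014)<.008)
    k,lab,st,ce=cv2.connectedComponentsWithStats(f.reshape(400,640).astype(np.uint8))
    for i in range(1,k):
        if st[i,4]>40:
            print(n,ce[i].round(1),st[i,4],X[(lab==i).reshape(-1)].mean(0).round(4))
E
```

```text
scene c60 208 [ 0.4376 -0.2833  0.0595] enc 0.4394 -0.2823 0.0237 side [ 0.4399 -0.2814] 156
scene c85 169 [ 0.4474 -0.1082  0.0849] enc 0.4495 -0.1083 0.024 side [ 0.4501 -0.1048] 249
scene c110 111 [0.4568 0.2687 0.1096] enc 0.4571 0.2709 0.0254 side [0.4591 0.2724] 307
scene c135 139 [0.4494 0.0716 0.1342] enc 0.4509 0.0734 0.0246 side [0.4516 0.0753] 436
rail 1295 ((0.5664809942245483, 0.034415826201438904), (0.35237377882003784, 0.08397649228572845), 82.921142578125) [0.56332943 0.02349599 0.02954557]
scene [308.7 181.6] 107 [0.5883 0.1693 0.014 ]
scene [322.3 197.1] 125 [0.5775 0.0835 0.0141]
scene [336.7 213.3] 144 [ 0.5671 -0.0013  0.0143]
scene [352.3 230.9] 166 [ 0.557  -0.0862  0.0139]
side c60 337 [ 0.4374 -0.2848  0.0598] enc 0.4388 -0.2822 0.0228 side [ 0.4392 -0.2813] 371
side c85 208 [ 0.4468 -0.1098  0.0847] enc 0.4486 -0.1069 0.0229 side [ 0.4493 -0.1046] 486
side c110 85 [0.4565 0.2653 0.1089] enc 0.4583 0.2702 0.0234 side [0.458  0.2728] 416
side c135 130 [0.448  0.0697 0.134 ] enc 0.4511 0.0738 0.0239 side [0.4504 0.0753] 698
rail 1224 ((0.5978583693504333, 0.0157548189163208), (0.3785272240638733, 0.1496676355600357), 82.86318969726562) [0.55959529 0.02038679 0.0292613 ]
side [308.1 180.6] 47 [0.5893 0.1764 0.014 ]
side [318.4 193.1] 64 [0.5789 0.0902 0.014 ]
side [329.9 207.3] 88 [0.5679 0.0038 0.0142]
side [341.9 223.2] 107 [ 0.5553 -0.079   0.0143]
```

```bash
cat >> h.py <<'E'
C=dict(c60=(.4395,-.2815),c85=(.4498,-.1050),c110=(.4585,.2722),c135=(.4512,.0750),
 w1=(.5823,.1609),w2=(.5718,.0766),w3=(.5612,-.0078),w4=(.5507,-.0921))
def goto(name,gz):
    s=read_state();r=R.from_rotvec(s['orientation'])
    yw=np.array([.9924,-.1233,0]);M=r.as_matrix()
    if M[:,1]@yw<0: yw=-yw
    z=np.array([0,0,-1.]);G=np.stack([np.cross(yw,z),yw,z],1)
    t=np.r_[C[name],gz+.167]-s['tool_pos']
    print(name,gz,'shift',r.inv().apply(t).round(4),'turn',(r.inv()*R.from_matrix(G)).as_rotvec().round(4),'t',s['t'],'tcp',s['tool_pos'].round(4),'op',s['opening'])
E
python3 - <<'E'
from h import *
s=read_state();print(R.from_rotvec(s['orientation']).as_matrix().round(3),s['q'][5])
goto('c135',.237);goto('c135',.10)
E
```

```text
[[-0.955  0.295 -0.001]
 [ 0.295  0.955 -0.002]
 [ 0.    -0.002 -1.   ]] -0.08541043057679314
c135 0.237 shift [-4.090e-01 -3.949e-01  4.000e-04] turn [-1.5000e-03  1.0000e-03  1.3946e+00] t 0.1 tcp [0.1771 0.5731 0.4038] op 0.09296602211027999
c135 0.1 shift [-0.409  -0.3947  0.1374] turn [-1.5000e-03  1.0000e-03  1.3946e+00] t 0.1 tcp [0.1771 0.5731 0.4038] op 0.09296602211027999
```

Call:
{"name": "carry_out", "arguments": {
  "targets": [
    {"hand": 100,"x": -0.051,"y": -0.049,"az": 0.174},
    {"hand": 100,"x": -0.102,"y": -0.098,"az": 0.348},
    {"hand": 100,"x": -0.153,"y": -0.147,"az": 0.522},
    {"hand": 100,"x": -0.204,"y": -0.196,"az": 0.696},
    {"hand": 100,"x": -0.255,"y": -0.245,"az": 0.87},
    {"hand": 100,"x": -0.306,"y": -0.294,"az": 1.044},
    {"hand": 100,"x": -0.357,"y": -0.343,"az": 1.218},
    {"hand": 100,"x": -0.409,"y": -0.395,"az": 1.395}
  ],
  "newtons": 30
}}

```text
schema error: expected keys hand, x, y, z, ax, ay, az
```

```bash
python3 - <<'E'
from h import *
s=read_state();goto('c135',.237);goto('c135',.1);print(s['q'],camera_params('wrist'))
p,d=read_camera('wrist');cv2.imwrite('pics/w0.png',p)
E
```

```text
c135 0.237 shift [-4.090e-01 -3.949e-01  4.000e-04] turn [-1.5000e-03  1.0000e-03  1.3946e+00] t 0.1 tcp [0.1771 0.5731 0.4038] op 0.09296602211027999
c135 0.1 shift [-0.409  -0.3947  0.1374] turn [-1.5000e-03  1.0000e-03  1.3946e+00] t 0.1 tcp [0.1771 0.5731 0.4038] op 0.09296602211027999
[ 1.18559170e+00  1.31084265e-01  1.48916704e+00  3.28129610e-05
  1.52299165e+00 -8.54104306e-02] {'fx': 309.70691628693146, 'fy': 309.70691628693146, 'cx': 324.91140825543954, 'cy': 198.52999603400542, 'position': array([0.10077801, 0.59567884, 0.38390277]), 'rotation': array([-0.24893897, -0.18094197,  1.26280697])}
```

View pics/w0.png

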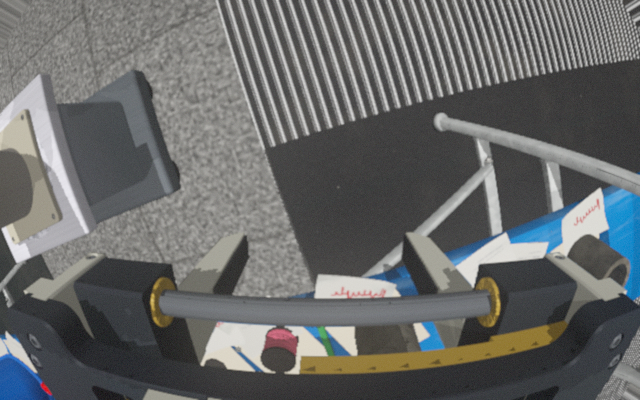

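The move was refused because every row needs all the keys. The picture is the wrist view from the start pose, with fingers at (225,260) and (430,260), and nothing has moved.

Call:
{"name": "carry_out", "arguments": {
  "targets": [
    {"hand": 100,"x": -0.051,"y": -0.049,"z": 0,"ax": 0,"ay": 0,"az": 0.174},
    {"hand": 100,"x": -0.102,"y": -0.098,"z": 0,"ax": 0,"ay": 0,"az": 0.348},
    {"hand": 100,"x": -0.153,"y": -0.147,"z": 0,"ax": 0,"ay": 0,"az": 0.522},
    {"hand": 100,"x": -0.204,"y": -0.196,"z": 0,"ax": 0,"ay": 0,"az": 0.696},
    {"hand": 100,"x": -0.255,"y": -0.245,"z": 0,"ax": 0,"ay": 0,"az": 0.87},
    {"hand": 100,"x": -0.306,"y": -0.294,"z": 0,"ax": 0,"ay": 0,"az": 1.044},
    {"hand": 100,"x": -0.357,"y": -0.343,"z": 0,"ax": 0,"ay": 0,"az": 1.218},
    {"hand": 100,"x": -0.409,"y": -0.395,"z": 0,"ax": 0,"ay": 0,"az": 1.395}
  ],
  "newtons": 30
}}

```text
t: 1.15
tool_pos: [0.4192, 0.1335, 0.4048]
orientation: [2.361, 2.073, 0.001]
force: [0.8, 1.2, 0.2]
opening: 0.0931
gripper_force: 0.0
```

```bash
python3 - <<'E'
from h import *
s=read_state();goto('c135',.237);goto('c135',.1);print(s['q'])
E
```

```text
c135 0.237 shift [-0.0539  0.0393  0.0008] turn [ 0.0005 -0.0003 -0.0061] t 1.15 tcp [0.4192 0.1335 0.4048] op 0.09312461165511814
c135 0.1 shift [-0.0539  0.0393  0.1378] turn [ 0.0005 -0.0003 -0.0061] t 1.15 tcp [0.4192 0.1335 0.4048] op 0.09312461165511814
[ 1.91696509e-01 -3.17513835e-01  1.90827661e+00  1.18119407e-04
  1.55031300e+00  3.21417886e-01]
```

Call:
{"name": "carry_out", "arguments": {
  "targets": [
    {"hand": 100,"x": 0,"y": 0,"z": 0,"ax": 0,"ay": 0,"az": 0},
    {"hand": 100,"x": 0,"y": 0,"z": 0,"ax": 0,"ay": 0,"az": 0}
  ]
}}

```text
t: 1.4
tool_pos: [0.4186, 0.1354, 0.4045]
orientation: [-2.354, -2.079, 0.001]
force: [-0.6, 0.2, -0.3]
opening: 0.0929
gripper_force: 0.0
```

```bash
python3 - <<'E'
from h import *
goto('c135',.237);goto('c135',.1)
E
```

```text
c135 0.237 shift [-0.0559  0.0398  0.0004] turn [-0.0008 -0.0002 -0.0005] t 1.4 tcp [0.4186 0.1354 0.4045] op 0.09290190636039898
c135 0.1 shift [-0.0559  0.0399  0.1374] turn [-0.0008 -0.0002 -0.0005] t 1.4 tcp [0.4186 0.1354 0.4045] op 0.09290190636039898
```

Call:
{"name": "carry_out", "arguments": {
  "targets": [
    {"hand": 100,"x": -0.028,"y": 0.02,"z": 0,"ax": 0,"ay": 0,"az": 0},
    {"hand": 100,"x": -0.056,"y": 0.04,"z": 0,"ax": 0,"ay": 0,"az": 0},
    {"hand": 100,"x": -0.056,"y": 0.04,"z": 0.005,"ax": 0,"ay": 0,"az": 0},
    {"hand": 100,"x": -0.056,"y": 0.04,"z": 0.05,"ax": 0,"ay": 0,"az": 0},
    {"hand": 100,"x": -0.056,"y": 0.04,"z": 0.095,"ax": 0,"ay": 0,"az": 0},
    {"hand": 100,"x": -0.056,"y": 0.04,"z": 0.125,"ax": 0,"ay": 0,"az": 0},
    {"hand": 100,"x": -0.056,"y": 0.04,"z": 0.137,"ax": 0,"ay": 0,"az": 0},
    {"hand": 100,"x": -0.056,"y": 0.04,"z": 0.137,"ax": 0,"ay": 0,"az": 0}
  ]
}}

```text
t: 2.4
tool_pos: [0.451, 0.076, 0.2675]
orientation: [-2.352, -2.081, 0.001]
force: [-0.2, -0.4, 0.5]
opening: 0.0932
gripper_force: 0.0
```

```bash
python3 - <<'E'
from h import *
goto('c135',.1)
p,d=read_camera('scene');cv2.imwrite('pics/s1.png',cv2.resize(p[90:270,200:400],None,fx=3,fy=3))
E
```

```text
c135 0.1 shift [-0.001   0.0003  0.0005] turn [-0.0013  0.      0.0016] t 2.4 tcp [0.451  0.076  0.2675] op 0.09317265788452953
```

View pics/s1.png

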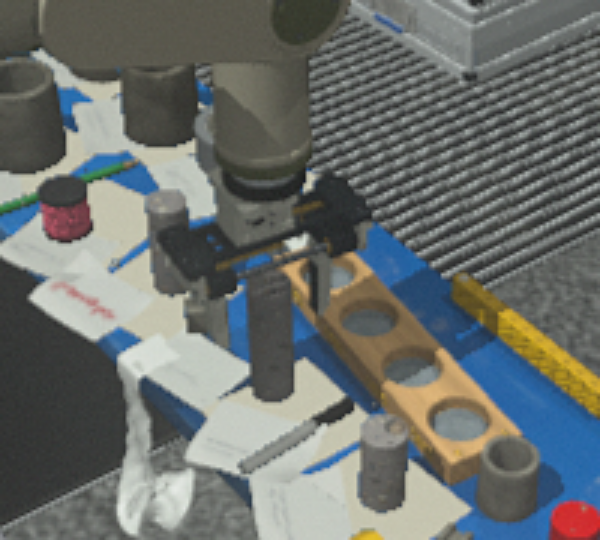

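The 135 core (crop (268,335)) stands midway between the open fingers. Closing on it now.

Call:
{"name": "carry_out", "arguments": {
  "targets": [
    {"hand": 0,"x": 0,"y": 0,"z": 0,"ax": 0,"ay": 0,"az": 0},
    {"hand": 0,"x": 0,"y": 0,"z": 0,"ax": 0,"ay": 0,"az": 0},
    {"hand": 0,"x": 0,"y": 0,"z": 0,"ax": 0,"ay": 0,"az": 0},
    {"hand": 0,"x": 0,"y": 0,"z": 0,"ax": 0,"ay": 0,"az": 0},
    {"hand": 0,"x": 0,"y": 0,"z": 0,"ax": 0,"ay": 0,"az": 0},
    {"hand": 0,"x": 0,"y": 0,"z": 0,"ax": 0,"ay": 0,"az": 0}
  ],
  "newtons": 35
}}

```text
t: 3.2
tool_pos: [0.4515, 0.0749, 0.2677]
orientation: [-2.355, -2.079, 0.0]
force: [0.1, 0.3, -0.5]
opening: 0.0437
gripper_force: 35.0
```

```bash
python3 - <<'E'
from h import *
goto('c135',.2);goto('w4',.20);goto('w4',.114)
E
```

```text
c135 0.2 shift [ 0.     -0.0003 -0.0993] turn [-0.0001  0.     -0.0005] t 3.2 tcp [0.4515 0.0749 0.2677] op 0.04373059735890015
w4 0.2 shift [-0.1535  0.1191 -0.0993] turn [-0.0001  0.     -0.0005] t 3.2 tcp [0.4515 0.0749 0.2677] op 0.04373059735890015
w4 0.114 shift [-0.1535  0.1191 -0.0133] turn [-0.0001  0.     -0.0005] t 3.2 tcp [0.4515 0.0749 0.2677] op 0.04373059735890015
```

Call:
{"name": "carry_out", "arguments": {
  "targets": [
    {"hand": 0,"x": 0,"y": 0,"z": -0.03,"ax": 0,"ay": 0,"az": 0},
    {"hand": 0,"x": 0,"y": 0,"z": -0.08,"ax": 0,"ay": 0,"az": 0},
    {"hand": 0,"x": -0.02,"y": 0.016,"z": -0.1,"ax": 0,"ay": 0,"az": 0},
    {"hand": 0,"x": -0.06,"y": 0.047,"z": -0.1,"ax": 0,"ay": 0,"az": 0},
    {"hand": 0,"x": -0.1,"y": 0.078,"z": -0.1,"ax": 0,"ay": 0,"az": 0},
    {"hand": 0,"x": -0.14,"y": 0.109,"z": -0.1,"ax": 0,"ay": 0,"az": 0},
    {"hand": 0,"x": -0.1535,"y": 0.119,"z": -0.1,"ax": 0,"ay": 0,"az": 0},
    {"hand": 0,"x": -0.1535,"y": 0.119,"z": -0.05,"ax": 0,"ay": 0,"az": 0}
  ]
}}

```text
t: 4.2
tool_pos: [0.5528, -0.0937, 0.3211]
orientation: [2.352, 2.073, 0.007]
force: [1.5, -0.1, -4.8]
opening: 0.0437
gripper_force: 35.0
```

Call:
{"name": "carry_out", "arguments": {
  "targets": [
    {"hand": 0,"x": 0,"y": 0,"z": 0,"ax": 0,"ay": 0,"az": 0},
    {"hand": 0,"x": 0,"y": 0,"z": 0,"ax": 0,"ay": 0,"az": 0}
  ]
}}

```text
t: 4.45
tool_pos: [0.5505, -0.0916, 0.3184]
orientation: [-2.354, -2.08, 0.0]
force: [-0.1, 0.3, -4.0]
opening: 0.0435
gripper_force: 35.0
```

```bash
python3 - <<'E'
from h import *
goto('w4',.114)
for n,(a,b,c,e) in dict(scene=(150,290,270,450),side=(130,280,240,440)).items():
    p,d=read_camera(n);X=cloud(n,d);
    m=(np.hypot(X[:,0]-.5507,X[:,1]+.0921)<.045)&(X[:,2]>.055)&(X[:,2]<.10)
    from scipy.optimize import least_squares
    q=X[m];print(n,len(q),least_squares(lambda p:np.hypot(q[:,0]-p[0],q[:,1]-p[1])-.022,(.5507,-.0921),loss='soft_l1',f_scale=.002).x)
    cv2.imwrite(f'pics/p1{n}.png',cv2.resize(p[a:b,c:e],None,fx=2,fy=2))
a,b=cv2.imread('pics/p1scene.png'),cv2.imread('pics/p1side.png');h=max(len(a),len(b));P=lambda i:cv2.copyMakeBorder(i,0,h-len(i),0,0,0);cv2.imwrite('pics/p1.png',np.hstack([P(a),P(b)]))
E
```

```text
w4 0.114 shift [-0.0005  0.0003  0.0374] turn [-0.0005 -0.0003  0.0002] t 4.45 tcp [ 0.5505 -0.0916  0.3184] op 0.04354965467305582
scene 181 [ 0.55080179 -0.09162956]
side 332 [ 0.55081004 -0.0915408 ]
```

View pics/p1.png

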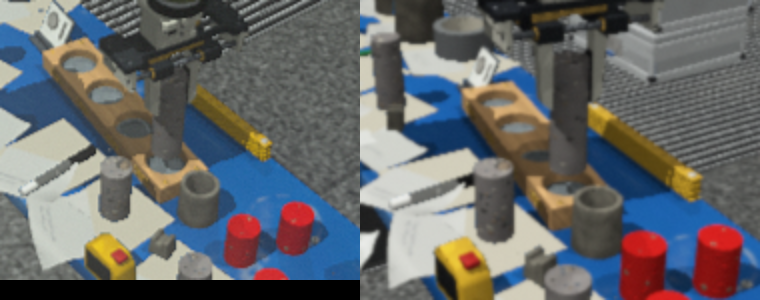

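The held 135 core hangs above the end well beside the cup (left crop (165,160)). Both views put it at (.551,-.092), on the well. Lowering and releasing.

Call:
{"name": "carry_out", "arguments": {
  "targets": [
    {"hand": 0,"x": 0,"y": 0,"z": 0.015,"ax": 0,"ay": 0,"az": 0},
    {"hand": 0,"x": 0,"y": 0,"z": 0.029,"ax": 0,"ay": 0,"az": 0},
    {"hand": 0,"x": 0,"y": 0,"z": 0.0362,"ax": 0,"ay": 0,"az": 0},
    {"hand": 0,"x": 0,"y": 0,"z": 0.0362,"ax": 0,"ay": 0,"az": 0},
    {"hand": 0,"x": 0,"y": 0,"z": 0.0362,"ax": 0,"ay": 0,"az": 0}
  ]
}}

```text
t: 5.18
tool_pos: [0.5504, -0.092, 0.2815]
orientation: [-2.354, -2.079, 0.001]
force: [-4.1, 0.6, 1.8]
opening: 0.0439
gripper_force: 35.0
```

Call:
{"name": "carry_out", "arguments": {
  "targets": [
    {"hand": 100,"x": 0,"y": 0,"z": 0,"ax": 0,"ay": 0,"az": 0},
    {"hand": 100,"x": 0,"y": 0,"z": 0,"ax": 0,"ay": 0,"az": 0},
    {"hand": 100,"x": 0,"y": 0,"z": 0,"ax": 0,"ay": 0,"az": 0},
    {"hand": 100,"x": 0,"y": 0,"z": 0,"ax": 0,"ay": 0,"az": 0},
    {"hand": 100,"x": 0,"y": 0,"z": -0.02,"ax": 0,"ay": 0,"az": 0},
    {"hand": 100,"x": 0,"y": 0,"z": -0.06,"ax": 0,"ay": 0,"az": 0},
    {"hand": 100,"x": 0,"y": 0,"z": -0.1,"ax": 0,"ay": 0,"az": 0},
    {"hand": 100,"x": 0,"y": 0,"z": -0.12,"ax": 0,"ay": 0,"az": 0}
  ]
}}

```text
t: 6.18
tool_pos: [0.5511, -0.0922, 0.4058]
orientation: [2.352, 2.077, 0.005]
force: [-0.0, -0.3, 0.5]
opening: 0.0932
gripper_force: 0.0
```

```bash
cat >> h.py <<'E'
def find(c,z0,z1,n='side'):
    from scipy.optimize import least_squares
    p,d=read_camera(n);X=cloud(n,d);m=(np.hypot(X[:,0]-c[0],X[:,1]-c[1])<.04)&(X[:,2]>z0);q=X[m]
    print('top',np.percentile(q[:,2],98).round(4) if len(q) else None);q=q[q[:,2]<z1]
    print(n,len(q),least_squares(lambda p:np.hypot(q[:,0]-p[0],q[:,1]-p[1])-.022,c,loss='soft_l1',f_scale=.002).x.round(4));return p
E
python3 - <<'E'
from h import *
goto('c110',.24)
find(C['w4'],.05,.14)
E
```

```text
c110 0.24 shift [ 0.3502 -0.1369 -0.0021] turn [ 0.0052  0.0007 -0.0004] t 6.175 tcp [ 0.5511 -0.0922  0.4058] op 0.09315239077467118
top 0.4846
side 677 [ 0.5496 -0.0917]
```

Call:
{"name": "carry_out", "arguments": {
  "targets": [
    {"hand": 100,"x": 0.025,"y": -0.01,"z": 0,"ax": 0,"ay": 0,"az": 0},
    {"hand": 100,"x": 0.08,"y": -0.031,"z": 0,"ax": 0,"ay": 0,"az": 0},
    {"hand": 100,"x": 0.135,"y": -0.053,"z": 0,"ax": 0,"ay": 0,"az": 0},
    {"hand": 100,"x": 0.19,"y": -0.074,"z": 0,"ax": 0,"ay": 0,"az": 0},
    {"hand": 100,"x": 0.245,"y": -0.096,"z": 0,"ax": 0,"ay": 0,"az": 0},
    {"hand": 100,"x": 0.3,"y": -0.117,"z": 0,"ax": 0,"ay": 0,"az": 0},
    {"hand": 100,"x": 0.35,"y": -0.137,"z": 0,"ax": 0,"ay": 0,"az": 0},
    {"hand": 100,"x": 0.35,"y": -0.137,"z": 0,"ax": 0,"ay": 0,"az": 0}
  ]
}}

```text
t: 7.22
tool_pos: [0.4564, 0.2751, 0.4004]
orientation: [-2.349, -2.085, 0.002]
force: [-0.4, -0.2, -0.2]
opening: 0.0931
gripper_force: 0.0
```

```bash
python3 - <<'E'
from h import *
find(C['w4'],.05,.14);goto('c110',.085)
E
```

```text
top 0.1498
side 674 [ 0.5496 -0.0919]
c110 0.085 shift [-0.0009  0.0018  0.1484] turn [-0.0014  0.0011  0.0031] t 7.275 tcp [0.4571 0.2735 0.4004] op 0.0928143501413396
```

Call:
{"name": "carry_out", "arguments": {
  "targets": [
    {"hand": 100,"x": -0.001,"y": 0.001,"z": 0.03,"ax": 0,"ay": 0,"az": 0},
    {"hand": 100,"x": -0.001,"y": 0.001,"z": 0.07,"ax": 0,"ay": 0,"az": 0},
    {"hand": 100,"x": -0.001,"y": 0.001,"z": 0.11,"ax": 0,"ay": 0,"az": 0},
    {"hand": 100,"x": -0.001,"y": 0.001,"z": 0.135,"ax": 0,"ay": 0,"az": 0},
    {"hand": 100,"x": -0.001,"y": 0.001,"z": 0.148,"ax": 0,"ay": 0,"az": 0},
    {"hand": 100,"x": -0.001,"y": 0.001,"z": 0.148,"ax": 0,"ay": 0,"az": 0},
    {"hand": 100,"x": -0.001,"y": 0.001,"z": 0.148,"ax": 0,"ay": 0,"az": 0}
  ]
}}

```text
t: 8.15
tool_pos: [0.4595, 0.271, 0.2549]
orientation: [2.355, 2.079, 0.003]
force: [-0.0, 0.5, -0.0]
opening: 0.0929
gripper_force: 0.0
```

Call:
{"name": "carry_out", "arguments": {
  "targets": [
    {"hand": 0,"x": 0,"y": 0,"z": 0,"ax": 0,"ay": 0,"az": 0},
    {"hand": 0,"x": 0,"y": 0,"z": 0,"ax": 0,"ay": 0,"az": 0},
    {"hand": 0,"x": 0,"y": 0,"z": 0,"ax": 0,"ay": 0,"az": 0},
    {"hand": 0,"x": 0,"y": 0,"z": 0,"ax": 0,"ay": 0,"az": 0},
    {"hand": 0,"x": 0,"y": 0,"z": 0,"ax": 0,"ay": 0,"az": 0},
    {"hand": 0,"x": 0,"y": 0,"z": 0,"ax": 0,"ay": 0,"az": 0}
  ]
}}

```text
t: 8.9
tool_pos: [0.4587, 0.2711, 0.2535]
orientation: [-2.355, -2.08, 0.0]
force: [-0.6, -0.1, -0.4]
opening: 0.0436
gripper_force: 35.0
```

```bash
python3 - <<'E'
from h import *
goto('c110',.22);goto('w3',.22);goto('w3',.1)
E
```

```text
c110 0.22 shift [ 0.0011 -0.0004 -0.1335] turn [-0.0002  0.0001 -0.0004] t 8.9 tcp [0.4587 0.2711 0.2535] op 0.04364058233237978
w3 0.22 shift [-0.2641  0.1361 -0.1336] turn [-0.0002  0.0001 -0.0004] t 8.9 tcp [0.4587 0.2711 0.2535] op 0.04364058233237978
w3 0.1 shift [-0.2641  0.1362 -0.0136] turn [-0.0002  0.0001 -0.0004] t 8.9 tcp [0.4587 0.2711 0.2535] op 0.04364058233237978
```

Call:
{"name": "carry_out", "arguments": {
  "targets": [
    {"hand": 0,"x": 0,"y": 0,"z": -0.04,"ax": 0,"ay": 0,"az": 0},
    {"hand": 0,"x": 0,"y": 0,"z": -0.09,"ax": 0,"ay": 0,"az": 0},
    {"hand": 0,"x": -0.03,"y": 0.015,"z": -0.1,"ax": 0,"ay": 0,"az": 0},
    {"hand": 0,"x": -0.08,"y": 0.041,"z": -0.1,"ax": 0,"ay": 0,"az": 0},
    {"hand": 0,"x": -0.13,"y": 0.067,"z": -0.1,"ax": 0,"ay": 0,"az": 0},
    {"hand": 0,"x": -0.18,"y": 0.093,"z": -0.1,"ax": 0,"ay": 0,"az": 0},
    {"hand": 0,"x": -0.23,"y": 0.119,"z": -0.1,"ax": 0,"ay": 0,"az": 0},
    {"hand": 0,"x": -0.264,"y": 0.136,"z": -0.1,"ax": 0,"ay": 0,"az": 0}
  ]
}}

```text
t: 9.9
tool_pos: [0.5612, -0.0102, 0.3526]
orientation: [-2.356, -2.077, 0.002]
force: [0.4, 0.4, -3.9]
opening: 0.0434
gripper_force: 35.0
```

Call:
{"name": "carry_out", "arguments": {
  "targets": [
    {"hand": 0,"x": 0,"y": 0,"z": 0,"ax": 0,"ay": 0,"az": 0},
    {"hand": 0,"x": 0,"y": 0,"z": 0.025,"ax": 0,"ay": 0,"az": 0},
    {"hand": 0,"x": 0,"y": 0,"z": 0.05,"ax": 0,"ay": 0,"az": 0},
    {"hand": 0,"x": 0,"y": 0,"z": 0.05,"ax": 0,"ay": 0,"az": 0},
    {"hand": 0,"x": 0,"y": 0,"z": 0.05,"ax": 0,"ay": 0,"az": 0}
  ]
}}

```text
t: 10.52
tool_pos: [0.5612, -0.0072, 0.3041]
orientation: [2.354, 2.08, 0.0]
force: [-0.1, 0.3, -3.5]
opening: 0.044
gripper_force: 35.0
```

```bash
python3 - <<'E'
from h import *
goto('w3',.1005);find(C['w3'],.055,.09);find(C['w3'],.055,.09,'scene')
E
```

```text
w3 0.1005 shift [-0.0006  0.0001  0.0366] turn [ 0.0001 -0.0001  0.0003] t 10.525 tcp [ 0.5612 -0.0072  0.3041] op 0.04397474871778249
top 0.432
side 165 [ 0.5609 -0.0062]
top 0.5419
scene 139 [ 0.562  -0.0062]
```

Descend 0.0355 and release.

Call:
{"name": "carry_out", "arguments": {
  "targets": [
    {"hand": 0,"x": -0.001,"y": 0,"z": 0.015,"ax": 0,"ay": 0,"az": 0},
    {"hand": 0,"x": -0.001,"y": 0,"z": 0.029,"ax": 0,"ay": 0,"az": 0},
    {"hand": 0,"x": -0.001,"y": 0,"z": 0.0357,"ax": 0,"ay": 0,"az": 0},
    {"hand": 0,"x": -0.001,"y": 0,"z": 0.0357,"ax": 0,"ay": 0,"az": 0},
    {"hand": 0,"x": -0.001,"y": 0,"z": 0.0357,"ax": 0,"ay": 0,"az": 0}
  ]
}}

```text
t: 11.25
tool_pos: [0.5609, -0.0088, 0.2674]
orientation: [-2.355, -2.079, 0.0]
force: [0.3, 1.3, -5.0]
opening: 0.0437
gripper_force: 35.0
```

Call:
{"name": "carry_out", "arguments": {
  "targets": [
    {"hand": 100,"x": 0,"y": 0,"z": 0,"ax": 0,"ay": 0,"az": 0},
    {"hand": 100,"x": 0,"y": 0,"z": 0,"ax": 0,"ay": 0,"az": 0},
    {"hand": 100,"x": 0,"y": 0,"z": 0,"ax": 0,"ay": 0,"az": 0},
    {"hand": 100,"x": 0,"y": 0,"z": 0,"ax": 0,"ay": 0,"az": 0},
    {"hand": 100,"x": 0,"y": 0,"z": -0.02,"ax": 0,"ay": 0,"az": 0},
    {"hand": 100,"x": 0,"y": 0,"z": -0.06,"ax": 0,"ay": 0,"az": 0},
    {"hand": 100,"x": 0,"y": 0,"z": -0.1,"ax": 0,"ay": 0,"az": 0},
    {"hand": 100,"x": 0,"y": 0,"z": -0.13,"ax": 0,"ay": 0,"az": 0}
  ]
}}

```text
t: 12.25
tool_pos: [0.5611, -0.0088, 0.4018]
orientation: [2.353, 2.078, 0.004]
force: [0.3, -0.1, -0.3]
opening: 0.0928
gripper_force: 0.0
```

```bash
python3 - <<'E'
from h import *
goto('c85',.235);goto('c85',.06)
E
```

```text
c85 0.235 shift [-0.1093 -0.0986 -0.0005] turn [ 0.0035 -0.0001 -0.0004] t 12.25 tcp [ 0.5611 -0.0088  0.4018] op 0.09284314463962452
c85 0.06 shift [-0.1093 -0.0992  0.1745] turn [ 0.0035 -0.0001 -0.0004] t 12.25 tcp [ 0.5611 -0.0088  0.4018] op 0.09284314463962452
```

The 135 core now standing in well 4 would foul the gripper body during the 85 pick, so I turn the tool 90° for that pick.

Call:
{"name": "carry_out", "arguments": {
  "targets": [
    {"hand": 100,"x": -0.02,"y": -0.018,"z": 0,"ax": 0,"ay": 0,"az": 0.18},
    {"hand": 100,"x": -0.04,"y": -0.036,"z": 0,"ax": 0,"ay": 0,"az": 0.36},
    {"hand": 100,"x": -0.06,"y": -0.054,"z": 0,"ax": 0,"ay": 0,"az": 0.54},
    {"hand": 100,"x": -0.08,"y": -0.072,"z": 0,"ax": 0,"ay": 0,"az": 0.72},
    {"hand": 100,"x": -0.1,"y": -0.09,"z": 0,"ax": 0,"ay": 0,"az": 0.9},
    {"hand": 100,"x": -0.109,"y": -0.099,"z": 0,"ax": 0,"ay": 0,"az": 1.08},
    {"hand": 100,"x": -0.109,"y": -0.099,"z": 0,"ax": 0,"ay": 0,"az": 1.26},
    {"hand": 100,"x": -0.109,"y": -0.099,"z": 0,"ax": 0,"ay": 0,"az": 1.44}
  ]
}}

```text
t: 13.25
tool_pos: [0.4491, -0.1049, 0.3997]
orientation: [3.141, 0.0, 0.003]
force: [0.0, -0.8, -0.9]
opening: 0.0929
gripper_force: 0.0
```

Call:
{"name": "carry_out", "arguments": {
  "targets": [
    {"hand": 100,"x": 0,"y": 0,"z": 0,"ax": 0,"ay": 0,"az": 0.131},
    {"hand": 100,"x": 0,"y": 0,"z": 0,"ax": 0,"ay": 0,"az": 0.131},
    {"hand": 100,"x": 0,"y": 0,"z": 0,"ax": 0,"ay": 0,"az": 0.131}
  ]
}}

```text
t: 13.62
tool_pos: [0.4493, -0.1046, 0.3987]
orientation: [3.136, -0.19, 0.002]
force: [-0.8, 0.0, 0.4]
opening: 0.0934
gripper_force: 0.0
```

```bash
python3 - <<'E'
from h import *
goto('c85',.06);print(read_state()['q'].round(2),R.from_rotvec(read_state()['orientation']).as_matrix().round(3))
find(C['w3'],.055,.115);p=find(C['w3'],.055,.115,'scene');cv2.imwrite('pics/s2.png',cv2.resize(p[100:310,230:440],None,fx=2.8,fy=2.8))
E
```

```text
c85 0.06 shift [0.0004 0.0003 0.1717] turn [ 1.0000e-03 -6.0000e-04 -1.5684e+00] t 13.625 tcp [ 0.4493 -0.1046  0.3987] op 0.09336560998656666
[-0.34 -0.25  1.87 -0.    1.53  1.35] [[ 0.993 -0.121  0.001]
 [-0.121 -0.993 -0.   ]
 [ 0.001  0.    -1.   ]]
top 0.1249
side 286 [ 0.5605 -0.0073]
top 0.1205
scene 103 [ 0.5618 -0.009 ]
```

View pics/s2.png

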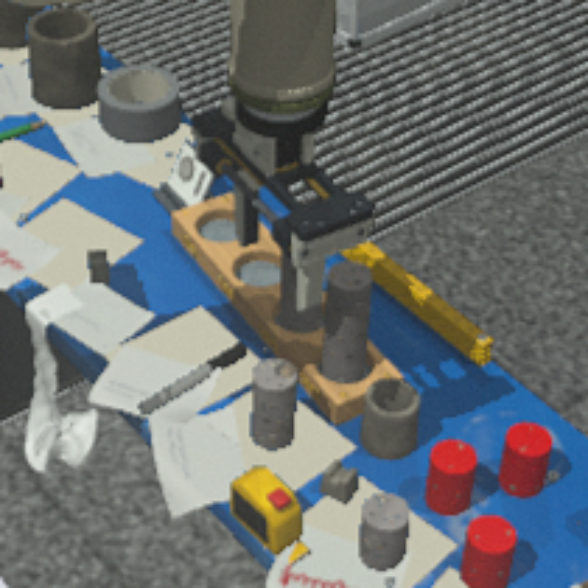

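The 135 and 110 cores stand in wells 4 and 3 (crop (345,320) and (300,295)), and the gripper is above the 85 core (275,400). Nothing is in the fingers' way.

Call:
{"name": "carry_out", "arguments": {
  "targets": [
    {"hand": 100,"x": 0,"y": 0,"z": 0.04,"ax": 0,"ay": 0,"az": 0},
    {"hand": 100,"x": 0,"y": 0,"z": 0.085,"ax": 0,"ay": 0,"az": 0},
    {"hand": 100,"x": 0,"y": 0,"z": 0.13,"ax": 0,"ay": 0,"az": 0},
    {"hand": 100,"x": 0,"y": 0,"z": 0.16,"ax": 0,"ay": 0,"az": 0},
    {"hand": 100,"x": 0,"y": 0,"z": 0.172,"ax": 0,"ay": 0,"az": 0},
    {"hand": 100,"x": 0,"y": 0,"z": 0.172,"ax": 0,"ay": 0,"az": 0},
    {"hand": 100,"x": 0,"y": 0,"z": 0.172,"ax": 0,"ay": 0,"az": 0}
  ]
}}

```text
t: 14.6
tool_pos: [0.4501, -0.1049, 0.2275]
orientation: [3.135, -0.194, 0.004]
force: [1.4, -0.5, 0.3]
opening: 0.0931
gripper_force: 0.0
```

Call:
{"name": "carry_out", "arguments": {
  "targets": [
    {"hand": 0,"x": 0,"y": 0,"z": 0,"ax": 0,"ay": 0,"az": 0},
    {"hand": 0,"x": 0,"y": 0,"z": 0,"ax": 0,"ay": 0,"az": 0},
    {"hand": 0,"x": 0,"y": 0,"z": 0,"ax": 0,"ay": 0,"az": 0},
    {"hand": 0,"x": 0,"y": 0,"z": 0,"ax": 0,"ay": 0,"az": 0},
    {"hand": 0,"x": 0,"y": 0,"z": 0,"ax": 0,"ay": 0,"az": 0},
    {"hand": 0,"x": 0,"y": 0,"z": 0,"ax": 0,"ay": 0,"az": 0}
  ]
}}

```text
t: 15.35
tool_pos: [0.4493, -0.1046, 0.2258]
orientation: [-3.135, 0.195, 0.0]
force: [0.6, 1.0, -0.1]
opening: 0.0438
gripper_force: 35.0
```

```bash
python3 - <<'E'
from h import *
goto('c85',.2);goto('w2',.2);goto('w2',.075)
E
```

```text
c85 0.2 shift [ 0.0006  0.0003 -0.1412] turn [-1.0000e-04  2.0000e-04  1.5702e+00] t 15.35 tcp [ 0.4493 -0.1046  0.2258] op 0.04384823779557636
w2 0.2 shift [ 0.0991 -0.195  -0.1412] turn [-1.0000e-04  2.0000e-04  1.5702e+00] t 15.35 tcp [ 0.4493 -0.1046  0.2258] op 0.04384823779557636
w2 0.075 shift [ 0.0991 -0.195  -0.0162] turn [-1.0000e-04  2.0000e-04  1.5702e+00] t 15.35 tcp [ 0.4493 -0.1046  0.2258] op 0.04384823779557636
```

Call:
{"name": "carry_out", "arguments": {
  "targets": [
    {"hand": 0,"x": 0,"y": 0,"z": -0.05,"ax": 0,"ay": 0,"az": 0},
    {"hand": 0,"x": 0,"y": 0,"z": -0.11,"ax": 0,"ay": 0,"az": 0},
    {"hand": 0,"x": 0,"y": 0,"z": -0.16,"ax": 0,"ay": 0,"az": -0.18},
    {"hand": 0,"x": 0.02,"y": -0.04,"z": -0.16,"ax": 0,"ay": 0,"az": -0.36},
    {"hand": 0,"x": 0.04,"y": -0.08,"z": -0.16,"ax": 0,"ay": 0,"az": -0.54},
    {"hand": 0,"x": 0.06,"y": -0.12,"z": -0.16,"ax": 0,"ay": 0,"az": -0.72},
    {"hand": 0,"x": 0.08,"y": -0.16,"z": -0.16,"ax": 0,"ay": 0,"az": -0.9},
    {"hand": 0,"x": 0.099,"y": -0.195,"z": -0.16,"ax": 0,"ay": 0,"az": -1.08}
  ]
}}

```text
t: 16.35
tool_pos: [0.5721, 0.0781, 0.3848]
orientation: [-2.784, -1.454, 0.002]
force: [-0.1, -1.1, -2.7]
opening: 0.0436
gripper_force: 35.0
```

Call:
{"name": "carry_out", "arguments": {
  "targets": [
    {"hand": 0,"x": 0,"y": 0,"z": 0,"ax": 0,"ay": 0,"az": -0.17},
    {"hand": 0,"x": 0,"y": 0,"z": 0,"ax": 0,"ay": 0,"az": -0.34},
    {"hand": 0,"x": 0,"y": 0,"z": 0,"ax": 0,"ay": 0,"az": -0.49},
    {"hand": 0,"x": 0,"y": 0,"z": 0,"ax": 0,"ay": 0,"az": -0.49},
    {"hand": 0,"x": 0,"y": 0,"z": 0.04,"ax": 0,"ay": 0,"az": -0.49},
    {"hand": 0,"x": 0,"y": 0,"z": 0.07,"ax": 0,"ay": 0,"az": -0.49},
    {"hand": 0,"x": 0,"y": 0,"z": 0.07,"ax": 0,"ay": 0,"az": -0.49},
    {"hand": 0,"x": 0,"y": 0,"z": 0.07,"ax": 0,"ay": 0,"az": -0.49}
  ]
}}

```text
t: 17.35
tool_pos: [0.572, 0.0766, 0.317]
orientation: [2.357, 2.076, 0.001]
force: [-0.2, -0.2, -2.6]
opening: 0.0439
gripper_force: 35.0
```

```bash
python3 - <<'E'
from h import *
goto('w2',.0735);find(C['w2'],.1,.13,'scene');find(C['w2'],.1,.13)
E
```

```text
w2 0.0735 shift [-0.     -0.0003  0.0765] turn [ 0.0011 -0.0002 -0.0031] t 17.35 tcp [0.572  0.0766 0.317 ] op 0.04393571700416562
top 0.554
scene 114 [0.5727 0.0761]
top 0.4464
side 178 [0.5724 0.0761]
```

Call:
{"name": "carry_out", "arguments": {
  "targets": [
    {"hand": 0,"x": 0,"y": 0,"z": 0.03,"ax": 0,"ay": 0,"az": 0},
    {"hand": 0,"x": 0,"y": 0,"z": 0.055,"ax": 0,"ay": 0,"az": 0},
    {"hand": 0,"x": 0,"y": 0,"z": 0.07,"ax": 0,"ay": 0,"az": 0},
    {"hand": 0,"x": 0,"y": 0,"z": 0.0763,"ax": 0,"ay": 0,"az": 0},
    {"hand": 0,"x": 0,"y": 0,"z": 0.0763,"ax": 0,"ay": 0,"az": 0},
    {"hand": 0,"x": 0,"y": 0,"z": 0.0763,"ax": 0,"ay": 0,"az": 0}
  ]
}}

```text
t: 18.2
tool_pos: [0.5722, 0.0766, 0.2406]
orientation: [2.355, 2.077, 0.002]
force: [-0.2, 0.1, -3.4]
opening: 0.0434
gripper_force: 35.0
```

Call:
{"name": "carry_out", "arguments": {
  "targets": [
    {"hand": 100,"x": 0,"y": 0,"z": 0,"ax": 0,"ay": 0,"az": 0},
    {"hand": 100,"x": 0,"y": 0,"z": 0,"ax": 0,"ay": 0,"az": 0},
    {"hand": 100,"x": 0,"y": 0,"z": 0,"ax": 0,"ay": 0,"az": 0},
    {"hand": 100,"x": 0,"y": 0,"z": 0,"ax": 0,"ay": 0,"az": 0},
    {"hand": 100,"x": 0,"y": 0,"z": -0.03,"ax": 0,"ay": 0,"az": 0},
    {"hand": 100,"x": 0,"y": 0,"z": -0.08,"ax": 0,"ay": 0,"az": 0},
    {"hand": 100,"x": 0,"y": 0,"z": -0.13,"ax": 0,"ay": 0,"az": 0},
    {"hand": 100,"x": 0,"y": 0,"z": -0.16,"ax": 0,"ay": 0,"az": 0}
  ]
}}

```text
t: 19.2
tool_pos: [0.572, 0.0766, 0.403]
orientation: [2.354, 2.077, 0.005]
force: [0.3, 0.3, 0.1]
opening: 0.0929
gripper_force: 0.0
```

```bash
python3 - <<'E'
from h import *
goto('c60',.235)
E
```

```text
c60 0.235 shift [-0.3718 -0.0868  0.0004] turn [ 0.0038 -0.0006 -0.0013] t 19.2 tcp [0.572  0.0766 0.403 ] op 0.09286415420805885
```

Call:
{"name": "carry_out", "arguments": {
  "targets": [
    {"hand": 100,"x": -0.03,"y": -0.007,"z": 0,"ax": 0,"ay": 0,"az": 0},
    {"hand": 100,"x": -0.09,"y": -0.021,"z": 0,"ax": 0,"ay": 0,"az": 0},
    {"hand": 100,"x": -0.15,"y": -0.035,"z": 0,"ax": 0,"ay": 0,"az": 0},
    {"hand": 100,"x": -0.21,"y": -0.049,"z": 0,"ax": 0,"ay": 0,"az": 0},
    {"hand": 100,"x": -0.27,"y": -0.063,"z": 0,"ax": 0,"ay": 0,"az": 0},
    {"hand": 100,"x": -0.33,"y": -0.077,"z": 0,"ax": 0,"ay": 0,"az": 0},
    {"hand": 100,"x": -0.372,"y": -0.087,"z": 0,"ax": 0,"ay": 0,"az": 0},
    {"hand": 100,"x": -0.372,"y": -0.087,"z": 0,"ax": 0,"ay": 0,"az": 0}
  ]
}}

```text
t: 20.2
tool_pos: [0.4377, -0.2841, 0.3995]
orientation: [2.36, 2.073, -0.001]
force: [-0.3, -0.4, -0.7]
opening: 0.0934
gripper_force: 0.0
```

```bash
python3 - <<'E'
from h import *
find(C['w2'],.05,.09)
goto('c60',.04)
X=cloud('scene',np.load('pics/scene0.npy'));c=np.array(C['c60'])
# everything above 20 mm within the footprint of gripper, other than the core
M=R.from_rotvec(read_state()['orientation']).as_matrix();L=(X[:,:2]-c)@M[:2,:2]
m=(abs(L[:,0])<.045)&(abs(L[:,1])<.105)&(X[:,2]>.012)&(np.hypot(*L.T)>.028)
print(np.c_[L[m]*1000,X[m][:,2]*1000].round(0)[::12])
E
```

```text
top 0.1013
side 13 [0.5477 0.0661]
c60 0.04 shift [0.0013 0.001  0.1925] turn [-0.     -0.0003 -0.0043] t 20.25 tcp [ 0.4384 -0.2827  0.3995] op 0.09273324709092699
[[ 44.  92.  60.]
 [ 34.  97.  63.]
 [ 28.  99.  64.]
 [ 25. 100.  62.]
 [ 21. 101.  62.]
 [ 21.  94.  61.]
 [ 23.  86.  60.]
 [ 23.  77.  61.]
 [  9. 105.  59.]
 [ 14.  93.  58.]
 [ 15.  77.  62.]
 [ 25.  69.  52.]
 [  5.  92.  59.]
 [  7.  78.  60.]
 [ 19.  69.  50.]
 [  2.  94.  53.]
 [  4.  79.  56.]
 [ 13.  72.  47.]
 [ 31.  70.  26.]
 [  4.  87.  44.]
 [ 10.  76.  40.]
 [ 22.  70.  28.]
 [  2.  93.  34.]
 [  4.  79.  37.]
 [ 13.  73.  26.]
 [ 15.  69.  22.]
 [  4. 101.  16.]
 [  3.  89.  20.]
 [  3.  87.  17.]
 [-44.  69.  56.]
 [ 43. -87.  31.]
 [ 44. -87.  18.]]
```

A red can lies only about 5 mm beyond the fully open finger, so I open to 80% for this pick.

Call:
{"name": "carry_out", "arguments": {
  "targets": [
    {"hand": 80,"x": 0.001,"y": 0.001,"z": 0.03,"ax": 0,"ay": 0,"az": 0},
    {"hand": 80,"x": 0.001,"y": 0.001,"z": 0.08,"ax": 0,"ay": 0,"az": 0},
    {"hand": 80,"x": 0.001,"y": 0.001,"z": 0.12,"ax": 0,"ay": 0,"az": 0},
    {"hand": 80,"x": 0.001,"y": 0.001,"z": 0.155,"ax": 0,"ay": 0,"az": 0},
    {"hand": 80,"x": 0.001,"y": 0.001,"z": 0.178,"ax": 0,"ay": 0,"az": 0},
    {"hand": 80,"x": 0.001,"y": 0.001,"z": 0.1895,"ax": 0,"ay": 0,"az": 0},
    {"hand": 80,"x": 0.001,"y": 0.001,"z": 0.1895,"ax": 0,"ay": 0,"az": 0},
    {"hand": 80,"x": 0.001,"y": 0.001,"z": 0.1895,"ax": 0,"ay": 0,"az": 0}
  ]
}}

```text
t: 21.25
tool_pos: [0.4408, -0.2809, 0.2113]
orientation: [2.354, 2.078, 0.001]
force: [-0.5, 0.0, -0.5]
opening: 0.0745
gripper_force: 0.0
```

Call:
{"name": "carry_out", "arguments": {
  "targets": [
    {"hand": 0,"x": 0,"y": 0,"z": 0,"ax": 0,"ay": 0,"az": 0},
    {"hand": 0,"x": 0,"y": 0,"z": 0,"ax": 0,"ay": 0,"az": 0},
    {"hand": 0,"x": 0,"y": 0,"z": 0,"ax": 0,"ay": 0,"az": 0},
    {"hand": 0,"x": 0,"y": 0,"z": 0,"ax": 0,"ay": 0,"az": 0},
    {"hand": 0,"x": 0,"y": 0,"z": 0,"ax": 0,"ay": 0,"az": 0},
    {"hand": 0,"x": 0,"y": 0,"z": 0,"ax": 0,"ay": 0,"az": 0}
  ]
}}

```text
t: 22.0
tool_pos: [0.4401, -0.2809, 0.2102]
orientation: [2.356, 2.078, -0.0]
force: [-1.4, 0.4, 3.3]
opening: 0.0438
gripper_force: 35.0
```

```bash
python3 - <<'E'
from h import *
goto('w1',.2);find(C['w2'],.04,.09,'scene')
E
```

```text
w1 0.2 shift [ 0.456   0.086  -0.1569] turn [-0.      0.0001 -0.0014] t 22.0 tcp [ 0.4401 -0.2809  0.2102] op 0.043801975033207596
top 0.0567
scene 37 [0.5738 0.0743]
```

Call:
{"name": "carry_out", "arguments": {
  "targets": [
    {"hand": 0,"x": 0,"y": 0,"z": -0.04,"ax": 0,"ay": 0,"az": 0},
    {"hand": 0,"x": 0,"y": 0,"z": -0.1,"ax": 0,"ay": 0,"az": 0},
    {"hand": 0,"x": 0,"y": 0,"z": -0.16,"ax": 0,"ay": 0,"az": 0},
    {"hand": 0,"x": 0.03,"y": 0.006,"z": -0.185,"ax": 0,"ay": 0,"az": 0},
    {"hand": 0,"x": 0.085,"y": 0.016,"z": -0.185,"ax": 0,"ay": 0,"az": 0},
    {"hand": 0,"x": 0.14,"y": 0.026,"z": -0.185,"ax": 0,"ay": 0,"az": 0},
    {"hand": 0,"x": 0.195,"y": 0.037,"z": -0.185,"ax": 0,"ay": 0,"az": 0},
    {"hand": 0,"x": 0.24,"y": 0.045,"z": -0.185,"ax": 0,"ay": 0,"az": 0}
  ]
}}

```text
t: 23.05
tool_pos: [0.5148, -0.0461, 0.3943]
orientation: [-2.354, -2.079, 0.0]
force: [0.8, -0.8, -2.9]
opening: 0.0434
gripper_force: 35.0
```

Call:
{"name": "carry_out", "arguments": {
  "targets": [
    {"hand": 0,"x": 0.055,"y": 0.01,"z": 0,"ax": 0,"ay": 0,"az": 0},
    {"hand": 0,"x": 0.11,"y": 0.021,"z": 0,"ax": 0,"ay": 0,"az": 0},
    {"hand": 0,"x": 0.165,"y": 0.031,"z": 0,"ax": 0,"ay": 0,"az": 0},
    {"hand": 0,"x": 0.216,"y": 0.041,"z": 0,"ax": 0,"ay": 0,"az": 0},
    {"hand": 0,"x": 0.216,"y": 0.041,"z": 0,"ax": 0,"ay": 0,"az": 0},
    {"hand": 0,"x": 0.216,"y": 0.041,"z": 0.05,"ax": 0,"ay": 0,"az": 0},
    {"hand": 0,"x": 0.216,"y": 0.041,"z": 0.09,"ax": 0,"ay": 0,"az": 0},
    {"hand": 0,"x": 0.216,"y": 0.041,"z": 0.09,"ax": 0,"ay": 0,"az": 0}
  ]
}}

```text
t: 24.05
tool_pos: [0.5802, 0.1598, 0.3002]
orientation: [-2.353, -2.075, 0.013]
force: [-0.1, -0.2, -2.5]
opening: 0.0433
gripper_force: 35.0
```

Call:
{"name": "carry_out", "arguments": {
  "targets": [
    {"hand": 0,"x": 0,"y": 0,"z": 0,"ax": 0,"ay": 0,"az": 0}
  ]
}}

```text
t: 24.18
tool_pos: [0.5827, 0.1605, 0.3066]
orientation: [2.356, 2.077, 0.002]
force: [0.3, 0.7, -0.9]
opening: 0.0434
gripper_force: 35.0
```

```bash
python3 - <<'E'
from h import *
goto('w1',.0577);find(C['w1'],.095,.13);p=find(C['w1'],.095,.13,'scene')
cv2.imwrite('pics/s3.png',cv2.resize(p[100:290,230:420],None,fx=3,fy=3))
E
```

```text
w1 0.0577 shift [ 0.0003 -0.0005  0.0819] turn [ 0.0012 -0.0003 -0.0019] t 24.175 tcp [0.5827 0.1605 0.3066] op 0.04338628724005712
top 0.4397
side 204 [0.5826 0.1598]
top 0.5446
scene 129 [0.5848 0.1602]
```

View pics/s3.png

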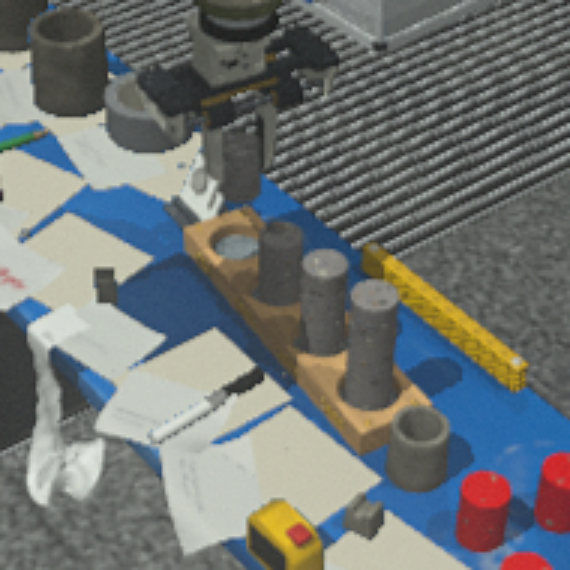

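The three longer cores stand in wells 2–4 (crop (280,260), (325,300), (372,345)). The 60 core (240,165) hangs above the empty well by the caption stand (238,245). Lowering it.

Call:
{"name": "carry_out", "arguments": {
  "targets": [
    {"hand": 0,"x": 0,"y": 0,"z": 0.03,"ax": 0,"ay": 0,"az": 0},
    {"hand": 0,"x": 0,"y": 0,"z": 0.055,"ax": 0,"ay": 0,"az": 0},
    {"hand": 0,"x": 0,"y": 0,"z": 0.07,"ax": 0,"ay": 0,"az": 0},
    {"hand": 0,"x": 0,"y": 0,"z": 0.079,"ax": 0,"ay": 0,"az": 0},
    {"hand": 0,"x": 0,"y": 0,"z": 0.079,"ax": 0,"ay": 0,"az": 0},
    {"hand": 0,"x": 0,"y": 0,"z": 0.079,"ax": 0,"ay": 0,"az": 0}
  ]
}}

```text
t: 25.02
tool_pos: [0.5828, 0.161, 0.2272]
orientation: [2.355, 2.078, 0.002]
force: [0.4, -0.2, -2.4]
opening: 0.0438
gripper_force: 35.0
```

Call:
{"name": "carry_out", "arguments": {
  "targets": [
    {"hand": 0,"x": 0,"y": 0,"z": 0.0023,"ax": 0,"ay": 0,"az": 0},
    {"hand": 0,"x": 0,"y": 0,"z": 0.0023,"ax": 0,"ay": 0,"az": 0},
    {"hand": 100,"x": 0,"y": 0,"z": 0.0023,"ax": 0,"ay": 0,"az": 0},
    {"hand": 100,"x": 0,"y": 0,"z": 0.0023,"ax": 0,"ay": 0,"az": 0},
    {"hand": 100,"x": 0,"y": 0,"z": 0.0023,"ax": 0,"ay": 0,"az": 0},
    {"hand": 100,"x": 0,"y": 0,"z": 0.0023,"ax": 0,"ay": 0,"az": 0},
    {"hand": 100,"x": 0,"y": 0,"z": -0.03,"ax": 0,"ay": 0,"az": 0},
    {"hand": 100,"x": 0,"y": 0,"z": -0.08,"ax": 0,"ay": 0,"az": 0}
  ]
}}

```text
t: 26.02
tool_pos: [0.5813, 0.1607, 0.3046]
orientation: [-2.354, -2.077, 0.007]
force: [0.4, -0.6, 0.4]
opening: 0.092
gripper_force: 0.0
```

Call:
{"name": "carry_out", "arguments": {
  "targets": [
    {"hand": 100,"x": 0,"y": 0,"z": -0.05,"ax": 0,"ay": 0,"az": 0},
    {"hand": 100,"x": 0,"y": 0,"z": -0.1,"ax": 0,"ay": 0,"az": 0},
    {"hand": 100,"x": 0.05,"y": -0.02,"z": -0.1,"ax": 0,"ay": 0,"az": 0},
    {"hand": 100,"x": 0.1,"y": -0.04,"z": -0.1,"ax": 0,"ay": 0,"az": 0},
    {"hand": 100,"x": 0.15,"y": -0.06,"z": -0.1,"ax": 0,"ay": 0,"az": 0},
    {"hand": 100,"x": 0.2,"y": -0.08,"z": -0.1,"ax": 0,"ay": 0,"az": 0},
    {"hand": 100,"x": 0.2,"y": -0.08,"z": -0.1,"ax": 0,"ay": 0,"az": 0},
    {"hand": 100,"x": 0.2,"y": -0.08,"z": -0.1,"ax": 0,"ay": 0,"az": 0}
  ]
}}

```text
t: 27.02
tool_pos: [0.5278, 0.3692, 0.4058]
orientation: [2.355, 2.079, -0.001]
force: [0.2, -0.3, 0.2]
opening: 0.0929
gripper_force: 0.0
```

```bash
python3 - <<'E'
from h import *
for n in('scene','side'):
    for w,t in dict(w1=.074,w2=.099,w3=.124,w4=.149).items():
        print(w,C[w],t);p=find(C[w],.04,t-.006,n)
    if n=='scene': cv2.imwrite('pics/s4.png',cv2.resize(p[100:290,230:420],None,fx=3,fy=3))
E
```

```text
w1 (0.5823, 0.1609) 0.074
top 0.0777
scene 105 [0.5835 0.1607]
w2 (0.5718, 0.0766) 0.099
top 0.1031
scene 193 [0.5736 0.0761]
w3 (0.5612, -0.0078) 0.124
top 0.1272
scene 307 [ 0.5615 -0.0076]
w4 (0.5507, -0.0921) 0.149
top 0.152
scene 433 [ 0.5503 -0.0921]
w1 (0.5823, 0.1609) 0.074
top 0.0751
side 83 [0.5829 0.1599]
w2 (0.5718, 0.0766) 0.099
top 0.1023
side 190 [0.5726 0.076 ]
w3 (0.5612, -0.0078) 0.124
top 0.125
side 372 [ 0.5606 -0.0075]
w4 (0.5507, -0.0921) 0.149
top 0.1498
side 768 [ 0.5495 -0.0918]
```

View pics/s4.png

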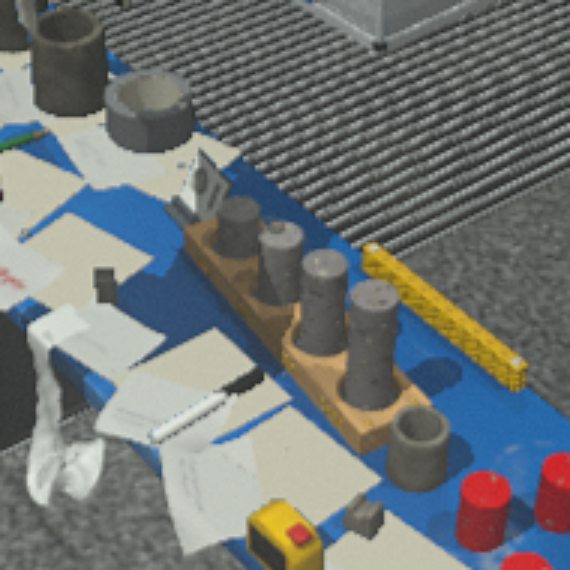

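All four cores stand upright, centred and seated, from 60 by the caption stand (crop (238,228)) to 135 by the cup (372,345).

```bash
python3 -c "
from plant import *
print(robot.close_job())"
```

```text
the job is handed in; nothing more can be done
None
```

The job is handed in: the 60, 85, 110 and 135 mm cores stand upright in wells 1 to 4, shortest beside the caption stand; the final check put each within about 2 mm of its well centre and no core toppled, but the hand-in returned no verdict.

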